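# Run a fingertip down the rollers of the empty flow track

### The arm

A 6-joint arm with a two-finger parallel gripper is mounted at the origin on the work surface. World frame = base frame: x ahead of the robot, y to its left, z up, the work surface at z = 0. Lengths are in mm, angles in degrees, forces in N, time in s.
With the tool pointing down it reaches from about 300 to 850 mm from the base axis. Payload 4.2 kg.
Tool frame: the origin (TCP) lies midway between the tips of the shut fingers; the grasp point (between the pads) lies 19 mm behind it; z points along the fingers, y is the line along which they close (so a half turn about z gives the same grasp; the last joint's range is limited). The gripper opens to 91 mm and grips with 3 to 60 N. Pads are 32 mm wide; open, the fingers measure 118 mm over their backs; the gripper's body (76 mm by 178 mm) begins 60 mm behind the grasp point.
Start: joints at [72.135, 18.312, 89.639, -0, 72.044, -1.146], TCP at [165.416, 550.709, 213.976] pointing down, gripper open.
Joint ranges: [-177.97, 177.97], [-48.28, 115.42], [12.27, 149.76], [-77.06, 257.06], [2.81, 150.46], [-146.56, 146.56]. Speed limits (degrees/s): [147.25, 147.25, 180, 180, 180, 180].

### API

Orientations are given as [roll, pitch, yaw] about the fixed x, y, z axes, in that order (R = Rz(yaw) Ry(pitch) Rx(roll)).
In Python, from workcell import env gives the robot as it stands.
- The arm moves only by the tool drive_effector, called as name(argument=value, ...), one argument or row to a line, values as JSON. Schema: {"type":"object","properties":{"segments":{"type":"array","items":{"type":"array","prefixItems":[{"type":"array","items":{"type":"number"},"minItems":3,"maxItems":3},{"type":"array","items":{"type":"number"},"minItems":3,"maxItems":3}],"minItems":2,"maxItems":2},"minItems":1,"maxItems":8},"aperture":{"type":"number"},"force":{"type":"number"},"only":{"type":"string"},"quiet":{"type":"boolean"},"lines":{"type":"string"}},"required":["segments"],"additionalProperties":false}. segments is a list of rows, 1 to 8 of them, each written [[dx, dy, dz], [rx, ry, rz]]: dx, dy, dz in shares of the most that a row can go, 1 being 50 mm, then a rotation vector rx, ry, rz in fractions of the full range, 1 being 360 degrees; each row shifts and turns the commanded pose from where the row before left it, along the tool's axes as they then stand; what a row does not reach is not made up. A row lasts 1/10 s, in which the tool goes at most 50 mm and 8.59 degrees, less where a joint would pass 70% of its speed; a pose out of reach is approached as far as the arm can. aperture is the finger opening in mm, set as the call begins (left out keeps the last). The fingers move at their own pace and stop on an object; force is the grip in N (left out, the last holds). Time passes only in rows, so rows that do not move let the fingers close. The tool returns the time, the measured TCP pose, the force, the opening and the grip force at its end. only (a regular expression) keeps the lines of the reply that match it, lines (a string "A,B") keeps lines A to B, and quiet returns only ok. Shift and turn numbers lie between -1 and 1, and a call with a number outside is refused. Input that does not fit is refused with a message, and nothing moves.
- env.state(): the state, without advancing time (a new reading comes with each control period).
- env.grab_frame(name): name is "scene" or "top" or "wrist"; returns the picture (420x560x3 uint8, blue, green, red); there is no depth.
- env.camera_model(name): a dict with "fx", "fy", "cx", "cy" (pixels), "T" (4x4, takes a point from camera to world coordinates). Camera axes: x right, y up, looking along -z (the intrinsics and any distortion apply to the point x, -y, -z); pixel columns grow to the right and rows downward; lengths in mm; the calibration is good to about 2 mm. The wrist camera is an equidistant fisheye: a pixel r from the principal point sees the ray r / f radians off the axis. A picture is of the moment at which its call begins: read the wrist's pose just before it. camera_model takes no time and is no camera call; for the wrist camera it gives the pose at the moment of the call.
- env.job_done(): hands the job in; it is judged then, once.
The state is a dict: "time_s": time; "qpos": joint angles; "qvel": joint speeds; "effort": joint torques, N m; "ee_pos": TCP position; "ee_rot": TCP orientation; "force": force on the tool from outside, world axes, zero at the start; "torque": the same for the moment, N m; "gripper_width": finger opening in mm; "gripper_force": force on a finger pad.
Only numpy, scipy, OpenCV 4.12 (cv2) and the standard library are available. Lean on these libraries where they do the work, as an engineer would, in place of code of your own. Each camera call takes 0.05 s, during which the arm holds its last target. There are 200 camera calls.

### The job

Two sloping roller tracks stand on the stores bench, one with a carton on it and one empty. Check that the rollers of the empty track run freely: stroke lightly along the row with the fingertips, down the slope in the direction of the stop plate, so that each of its five rollers visibly turns towards the stop. Pick nothing up, do not touch the loaded track or its carton, and leave everything else on the bench where it is.

Things in the scene. Friction and masses are not known exactly. Their poses are not given: they have to be found in the camera images.
- empty_track: the empty roller track: rigid steel channel 250 x 62 mm, fixed to the bench on two feet, with five grey rollers in a row. Origin on the bench under the middle roller's axle (which is 50 mm up); x horizontal along the row to the high open end, y across, z up. It slopes 5 degrees, falling towards -x, where a steel stop plate 62 mm wide, 3 mm thick stands across it
- empty_track_high (a point): crown (top line, midway across) of the empty track's first roller, at the high end, 72 mm above the bench. The five crowns lie evenly on the straight line from here to empty_track_low, 40 mm apart. Rollers: 30 mm diameter, 50 mm long across the track, 8 mm proud of the channel's sides; hard plastic, do not yield, turn very easily (about 0.2 N at the rim)
- empty_track_low (a point): the crown of the empty track's last roller, nearest the stop; about 58 mm above the bench
- empty_track_stop (a point): middle of the upper edge of the empty track's stop plate, 53 mm past the last roller's axle along the slope and 18 mm higher than the line of the roller crowns
- loaded_track: the other track, the same in every way, with a carton standing on it against its stop plate; to be left alone. Same origin and axes
- carton: brown carton 120 x 80 x 55 mm, 0.2 to 0.4 kg, loose on the loaded track; origin at the centre of its underside, x along the track
- parts_bin: loose blue open parts bin, 150 x 100 x 70 mm, origin at the centre of its underside
- small_box: loose small white box, 70 x 55 x 60 mm, origin at the centre of its underside
- spare_bearing: loose steel bearing ring lying flat between the tracks, 52 mm across, 15 mm high, origin at the centre of its underside
- empty_track_roller1 (a joint): turn of the empty track's roller 1 (1 = at the high end, 5 = next to the stop), rad; 0 at the start; grows as the roller's top moves towards the stop plate; no limit
- empty_track_roller2 (a joint): turn of the empty track's roller 2 (1 = at the high end, 5 = next to the stop), rad; 0 at the start; grows as the roller's top moves towards the stop plate; no limit
- empty_track_roller3 (a joint): turn of the empty track's roller 3 (1 = at the high end, 5 = next to the stop), rad; 0 at the start; grows as the roller's top moves towards the stop plate; no limit
- empty_track_roller4 (a joint): turn of the empty track's roller 4 (1 = at the high end, 5 = next to the stop), rad; 0 at the start; grows as the roller's top moves towards the stop plate; no limit
- empty_track_roller5 (a joint): turn of the empty track's roller 5 (1 = at the high end, 5 = next to the stop), rad; 0 at the start; grows as the roller's top moves towards the stop plate; no limit

How it is judged (in metres and radians):
At the end, for the whole second after the job is handed in: each of the empty track's five rollers has been turned at least 0.3 rad (17 degrees) towards the stop plate, and the carton, bin, small box and bearing are within 15 mm of where they were (value of joint each of empty_track_roller1, empty_track_roller2, empty_track_roller3, empty_track_roller4, empty_track_roller5 above 0.3 rad and distance of each of carton, parts_bin, small_box, spare_bearing from where it was at the start of the episode below 0.015 m); the robot touches nothing.
It fails at once if the empty track was pressed or struck hard (over 35 N) instead of lightly touched (contact force between any of the arm, the fingers and empty_track above 35 N).
It fails at once if the loaded track was touched (contact force between any of the arm, the fingers and loaded_track above 0.5 N).
It fails at once if the carton was touched (contact force between any of the arm, the fingers and carton above 0.5 N).
It fails at once if a bystander was moved or lifted (over 15 mm) (distance of any of carton, parts_bin, small_box, spare_bearing from where it was at the start of the episode above 0.015 m).
It also fails if it takes over 48 s, if anything falls off the work surface, if the arm or the gripper's body presses on something with over 40 N, if the wrist force passes 120 N, or if a joint passes its speed limit or range.

## Working session

There is one attempt and no reset: what is moved stays moved. The work goes in short steps, Python scripts to look and compute and a tool call to move; the robot and the scene stay as the last step left them, time stands still between calls to the robot, and variables do not carry over. Pictures are saved under pics/ and viewed, at most 10 in all, crops included, and the job is handed in when it is done.

```bash
ls; mkdir -p pics
```

Run:
```python
from workcell import env
import cv2
for n in("scene","top"):
    cv2.imwrite(f"pics/{n}1.png",env.grab_frame(n)); m=env.camera_model(n); print(n,m)
s=env.state();print(s)
```

```text
pics
workcell.py
scene {'fx': 501.75752453994767, 'fy': 501.75752453994767, 'cx': 285.01190239968037, 'cy': 210.13137342379008, 'T': array([[ 8.13205033e-01, -4.37133494e-01,  3.84202918e-01,
         9.19735049e+02],
       [ 5.81961849e-01,  6.05986599e-01, -5.42310472e-01,
        -5.42211662e+02],
       [ 4.24025168e-03,  6.64601046e-01,  7.47186369e-01,
         8.57952787e+02],
       [ 0.00000000e+00,  0.00000000e+00,  0.00000000e+00,
         1.00000000e+00]])}
top {'fx': 401.30255282496483, 'fy': 401.30255282496483, 'cx': 279.22855248563604, 'cy': 214.93489470010286, 'T': array([[-7.80785686e-02,  9.68975610e-01, -2.34499477e-01,
         2.92194199e+02],
       [-9.96945329e-01, -7.54310202e-02,  2.02526913e-02,
         1.49498666e+01],
       [ 1.93582910e-03,  2.35364460e-01,  9.71905254e-01,
         1.17249267e+03],
       [ 0.00000000e+00,  0.00000000e+00,  0.00000000e+00,
         1.00000000e+00]])}
{'time_s': 0.1, 'qpos': array([ 7.21357035e+01,  1.83465893e+01,  8.97002209e+01, -1.87138060e-03,
        7.20436633e+01, -1.14671357e+00]), 'qvel': array([ 0.15360477,  0.01310344, -0.210621  ,  0.09145648, -0.01805909,
        0.09904968]), 'effort': array([ 5.65503051e-04, -4.13337207e+01, -2.32509005e+01,  7.28201168e-02,
        4.22746036e-02, -6.80189737e-05]), 'ee_pos': array([165.2773266 , 550.25493869, 213.21282316]), 'ee_rot': array([-1.79909509e+02, -3.16506667e-05,  1.63282995e+02]), 'force': array([ 0.13393753,  1.19175735, -0.43665229]), 'torque': array([ 0.02689238,  0.05780568, -0.01970213]), 'gripper_force': 0.0, 'gripper_width': 91.03723712713705}
```

View pics/scene1.png

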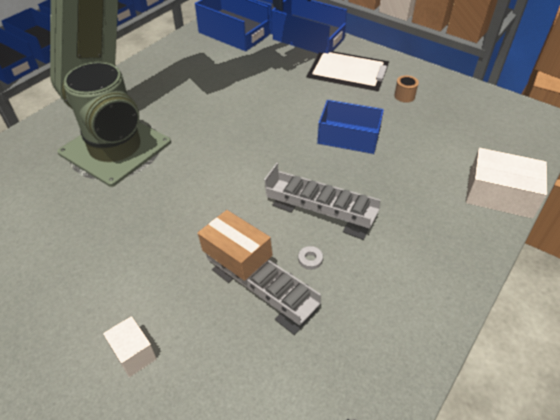

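View pics/top1.png

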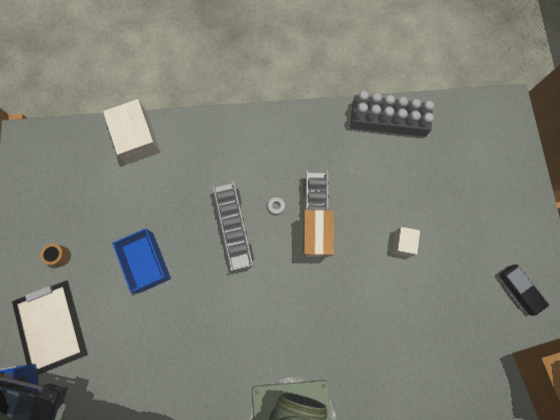

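The empty track runs in the scene picture from the stop (270,180) to the open end (372,210). In the top picture it runs from the stop (240,267) to the open end (225,187). I'll enlarge both.

Run:
```python
import cv2,numpy as np
a=cv2.imread("pics/scene1.png")[155:240,255:390]; b=cv2.imread("pics/top1.png")[175:280,190:290]
a=cv2.resize(a,None,fx=5,fy=5,interpolation=cv2.INTER_CUBIC);b=cv2.resize(b,None,fx=5.5,fy=5.5,interpolation=cv2.INTER_CUBIC)
cv2.imwrite("pics/sc.png",a);cv2.imwrite("pics/tc.png",b)
```

```text
(no output)
```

View pics/sc.png

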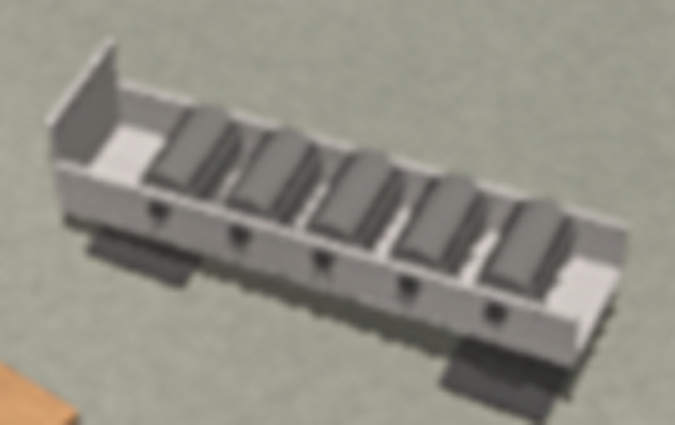

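View pics/tc.png

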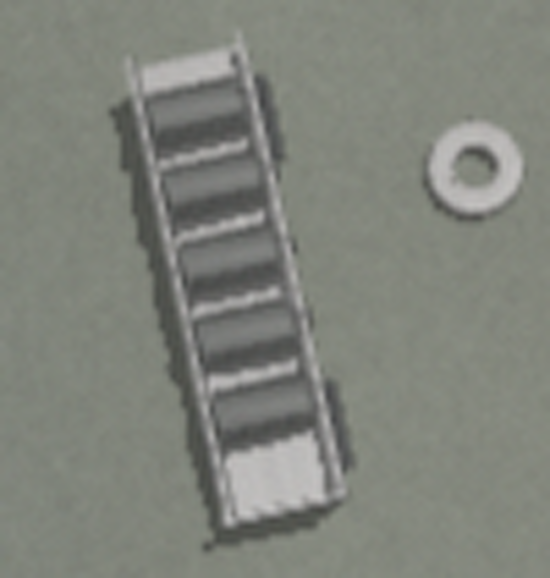

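The crops show five axle holes on the track's near side, the stop's upper corners at crop (111,42) and (50,122), and the row of rollers from above. I'll fit x, y and yaw to these points.

Create h.py:
```python
import numpy as np
from workcell import env
def proj(n,P):
    m=env.camera_model(n);T=m["T"];c=(np.asarray(P)-T[:3,3])@T[:3,:3]
    return np.c_[m["cx"]+m["fx"]*c[:,0]/-c[:,2], m["cy"]-m["fy"]*c[:,1]/-c[:,2]]
c,s=np.cos(np.radians(5)),np.sin(np.radians(5))
def loc(u,y,v): return [u*c-v*s,y,50+u*s+v*c]   # u along the slope, v normal to it, from the middle axle
def W(p,L):
    L=np.array(L);a=p[2];R=np.array([[np.cos(a),-np.sin(a),0],[np.sin(a),np.cos(a),0],[0,0,1]])
    return L@R.T+[p[0],p[1],0]
```

Run:
```python
from h import *
from scipy.optimize import least_squares
S=[(loc(-80+40*k,-31,0),q) for k,q in enumerate([(158,212),(240,237),(322,261),(408,287),(495,313)])]
S+=[(loc(-133,31,33),(111,42)),(loc(-133,-31,33),(50,122))]
Tp=[(loc(80,0,0),(199,120)),(loc(-80,0,0),(265,415)),(loc(0,0,0),(232,268)),(loc(-133,31,33),(226,523)),(loc(-133,-31,33),(343,491))]
qs=np.array([q for _,q in S])/5+[255,155]-.4; qt=np.array([q for _,q in Tp])/5.5+[190,175]-.4
fs=lambda p:(proj("scene",W(p,[l for l,_ in S]))-qs)
ft=lambda p:(proj("top",W(p,[l for l,_ in Tp]))-qt)
for nm,f in(("scene",fs),("top",ft),("both",lambda p:np.r_[fs(p),ft(p)])):
    r=least_squares(lambda p:f(p).ravel(),[500,100,.1]);print(nm,r.x[:2].round(1),np.degrees(r.x[2]).round(2),f(r.x).round(1).tolist())
p=r.x
for k in(80,-80):print(W(p,[loc(k,0,15)]).round(1))
print(W(p,[loc(-133,0,33)]).round(1), env.state()["ee_pos"])
np.save("p.npy",p)
```

```text
scene [554.1 126. ] 8.55 [[0.2, -0.3], [-0.1, -0.3], [0.1, 0.0], [-0.0, 0.0], [0.1, 0.2], [0.2, -0.4], [-0.5, 0.6]]
top [551.5 129.1] 9.59 [[-0.4, -0.6], [0.2, -0.4], [-0.1, -0.9], [-0.3, 0.7], [0.5, 1.0]]
both [553.  127.3] 8.96 [[0.1, -0.6], [-0.1, -0.8], [0.1, -0.6], [0.0, -0.6], [0.2, -0.5], [-0.1, -0.7], [-0.7, 0.4], [0.5, -1.2], [0.5, -0.9], [0.5, -1.4], [-0.2, 0.1], [0.7, 0.7]]
[[630.4 139.5  71.9]]
[[472.9 114.7  58. ]]
[[419.2 106.3  71.3]] [165.2773266  550.25493869 213.21282316]
```

Both cameras agree to about 3 mm: the track is at (553,127), yaw 9°, with crown heights of 72 and 58 mm as given. Next I'll work out the moves with the fingers shut, tool x pointing down the slope and tool z normal to it.

Add to h.py:
```python
from scipy.spatial.transform import Rotation as Ro
p=np.load("p.npy")
def rel(u,h):  # shift and turn, tool axes, to tip at u along the slope, h above the crown line
    st=env.state();R0=Ro.from_euler("xyz",st["ee_rot"],degrees=True)
    a=p[2];d=-np.array([np.cos(a)*c,np.sin(a)*c,s]);y=np.array([-np.sin(a),np.cos(a),0])
    z=np.cross(d,y); y=y if z[2]<0 else -y; z=np.cross(d,y)
    Rt=Ro.from_matrix(np.c_[d,y,z]); D=W(p,[loc(u,0,15+h)])[0]-st["ee_pos"]
    print("turn",(R0.inv()*Rt).as_rotvec(degrees=True).round(2),"shift now",R0.inv().apply(D).round(1),"shift after turn",Rt.inv().apply(D).round(1),"F",st["force"].round(2),"t",st["time_s"],"pos",st["ee_pos"].round(1))
```

```bash
python3 -c "
from h import *
rel(88,60)"
```

```text
turn [ -1.21  -4.94 -25.65] shift now [-566.1 -258.3   81.2] shift after turn [-389.7 -478.1  115.2] F [ 0.13  1.19 -0.44] t 0.1 pos [165.3 550.3 213.2]
```

Careful with the scale: shifts go in shares of 50 mm and turns go in shares of 360 degrees. That gives: -34 mm is -0.68, -28 mm is -0.56, -6.4 degrees / 360 = -0.0178.

drive_effector(
  segments=[
    [[0,0,0],[-0.0008,-0.0033,-0.0178]],
    [[0,0,0],[-0.0008,-0.0033,-0.0178]],
    [[0,0,0],[-0.0008,-0.0033,-0.0178]],
    [[0,0,0],[-0.0008,-0.0036,-0.0178]],
    [[-0.4,-0.5,0],[0,0,0]],
    [[-0.56,-0.68,0],[0,0,0]],
    [[-0.56,-0.68,0],[0,0,0]],
    [[-0.56,-0.68,0],[0,0,0]],
  ],
  aperture=0,
  force=10,
)

```text
time_s: 0.9
ee_pos: [288.1, 439.9, 222.5]
ee_rot: [179.9, 5.0, -171.0]
force: [0.9, 0.3, -0.1]
gripper_width: 30.3
gripper_force: 0.0
```

drive_effector(
  segments=[
    [[-0.56,-0.68,0],[0,0,0]],
    [[-0.56,-0.68,0],[0,0,0]],
    [[-0.56,-0.68,0],[0,0,0]],
    [[-0.56,-0.68,0],[0,0,0]],
    [[-0.56,-0.68,0],[0,0,0]],
    [[-0.56,-0.68,0],[0,0,0]],
    [[-0.56,-0.68,0],[0,0,0]],
    [[-0.56,-0.68,0],[0,0,0]],
  ],
)

```text
time_s: 1.7
ee_pos: [550.9, 205.5, 241.6]
ee_rot: [179.9, 5.0, -171.1]
force: [0.3, 0.6, 0.3]
gripper_width: 0.4
gripper_force: 0.0
```

```bash
python3 -c "
from h import *
rel(88,60)"
```

```text
turn [ 0.1  -0.04 -0.08] shift now [-61.4 -77.6 114.8] shift after turn [-61.2 -77.5 115. ] F [0.35 0.64 0.27] t 1.7 pos [550.9 205.5 241.6]
```

To row units: -39 mm is -0.78, -38 mm is -0.76.

drive_effector(
  segments=[
    [[-0.62,-0.78,0],[0,0,0]],
    [[-0.6,-0.76,0],[0,0,0]],
    [[0,0,0.6],[0,0,0]],
    [[0,0,0.6],[0,0,0]],
    [[0,0,0.6],[0,0,0]],
    [[0,0,0.5],[0,0,0]],
    [[0,0,0],[0,0,0]],
    [[0,0,0],[0,0,0]],
  ],
)

```text
time_s: 2.5
ee_pos: [631.8, 142.1, 132.5]
ee_rot: [179.9, 5.0, -171.1]
force: [1.1, 0.2, 0.3]
gripper_width: 0.6
gripper_force: 0.0
```

```bash
python3 -c "
from h import *
import cv2
rel(88,20)
cv2.imwrite('pics/w.png',env.grab_frame('scene')[100:260,220:440].repeat(3,0).repeat(3,1))"
```

```text
turn [ 0.1  -0.04 -0.06] shift now [-0.9 -2.4 40.1] shift after turn [-0.9 -2.3 40.2] F [1.09 0.25 0.28] t 2.5 pos [631.8 142.1 132.5]
```

View pics/w.png

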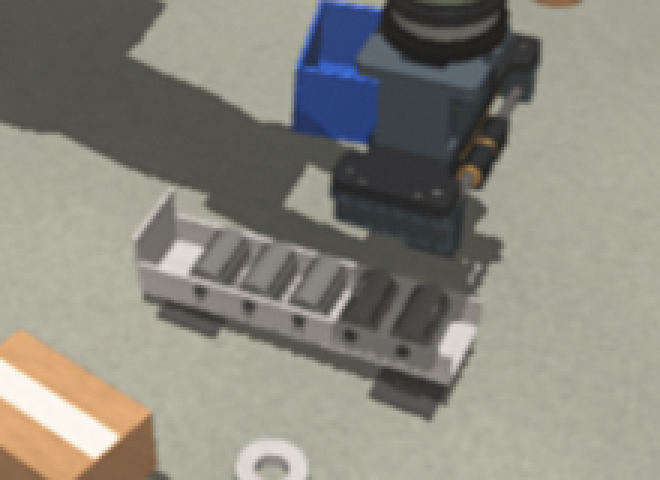

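The gripper stands above roller 1. The body's overhang hides the fingertips, and the bin is well below it. I'll descend and feel for contact.

To row units: 20 mm is 0.4, 10 mm is 0.2.

drive_effector(
  segments=[
    [[0,-0.04,0.4],[0,0,0]],
    [[0,0,0.4],[0,0,0]],
    [[0,0,0.2],[0,0,0]],
    [[0,0,0.08],[0,0,0]],
    [[0,0,0],[0,0,0]],
    [[0,0,0],[0,0,0]],
  ],
)

```text
time_s: 3.15
ee_pos: [637.5, 141.2, 80.0]
ee_rot: [179.9, 5.1, -171.1]
force: [1.0, 0.8, -0.0]
gripper_width: 0.7
gripper_force: 0.0
```

```bash
python3 -c "
from h import *
rel(88,0)"
```

```text
turn [ 0.11  0.13 -0.06] shift now [-0.  -0.5  7.4] shift after turn [-0.  -0.5  7.4] F [ 0.97  0.77 -0.02] t 3.15 pos [637.5 141.2  80. ]
```

drive_effector(
  segments=[
    [[0,0,0.02],[0,0,0]],
    [[0,0,0.02],[0,0,0]],
    [[0,0,0],[0,0,0]],
  ],
)

```text
time_s: 3.45
ee_pos: [637.0, 141.0, 76.9]
ee_rot: [179.9, 5.0, -171.1]
force: [0.0, 0.9, -0.3]
gripper_width: 0.7
gripper_force: 0.0
```

```bash
python3 -c "
from h import *
rel(88,0)"
```

```text
turn [ 0.1   0.03 -0.06] shift now [-0.8 -0.4  4.4] shift after turn [-0.8 -0.4  4.4] F [ 0.05  0.88 -0.31] t 3.45 pos [637.  141.   76.9]
```

To row units: 1 mm is 0.02.

drive_effector(
  segments=[
    [[0,0,0.02],[0,0,0]],
    [[0,0,0.02],[0,0,0]],
    [[0,0,0.02],[0,0,0]],
    [[0,0,0],[0,0,0]],
  ],
)

```text
time_s: 3.85
ee_pos: [637.1, 141.0, 73.4]
ee_rot: [179.9, 5.0, -171.1]
force: [-0.4, 0.9, 0.9]
gripper_width: 0.6
gripper_force: 0.0
```

drive_effector(
  segments=[
    [[0,0,0.01],[0,0,0]],
    [[0,0,0.01],[0,0,0]],
    [[0,0,0],[0,0,0]],
  ],
)

```text
time_s: 4.15
ee_pos: [637.3, 141.1, 72.8]
ee_rot: [179.9, 5.0, -171.1]
force: [-0.6, 0.2, -0.6]
gripper_width: 0.3
gripper_force: 0.1
```

drive_effector(
  segments=[
    [[0,0,0.01],[0,0,0]],
    [[0,0,0],[0,0,0]],
  ],
)

```text
time_s: 4.35
ee_pos: [637.7, 141.1, 72.8]
ee_rot: [179.9, 5.1, -171.1]
force: [-0.3, -0.3, 2.9]
gripper_width: 0.6
gripper_force: 1.5
```

To row units: 0.5 mm is 0.01.

drive_effector(
  segments=[
    [[0,0,0.01],[0,0,0]],
    [[0,0,0],[0,0,0]],
  ],
)

```text
time_s: 4.55
ee_pos: [638.0, 141.2, 72.7]
ee_rot: [179.9, 5.1, -171.1]
force: [-0.5, 0.7, 6.2]
gripper_width: 0.3
gripper_force: 2.7
```

drive_effector(
  segments=[
    [[0.08,0,0],[0,0,0]],
    [[0.08,0,0],[0,0,0]],
    [[0.08,0,0],[0,0,0]],
    [[0,0,0],[0,0,0]],
  ],
)

```text
time_s: 4.95
ee_pos: [625.6, 139.2, 71.6]
ee_rot: [179.9, 5.1, -171.1]
force: [-0.3, -1.4, 4.5]
gripper_width: 0.5
gripper_force: 2.8
```

```bash
python3 -c "
from h import *
rel(88,0)"
```

```text
turn [ 0.1   0.09 -0.06] shift now [-12.8  -0.4   0.1] shift after turn [-12.8  -0.4   0.1] F [-0.27 -1.36  4.54] t 4.95 pos [625.6 139.2  71.6]
```

Contact at the expected height, with a stiffness of about 6 N/mm and 5 N of force. I'll stroke on down the slope.

To row units: 4 mm is 0.08.

drive_effector(
  segments=[
    [[0.08,0,0],[0,0,0]],
    [[0.08,0,0],[0,0,0]],
    [[0.08,0,0],[0,0,0]],
    [[0.08,0,0],[0,0,0]],
    [[0.08,0,0],[0,0,0]],
    [[0.08,0,0],[0,0,0]],
    [[0.08,0,0],[0,0,0]],
    [[0.08,0,0],[0,0,0]],
  ],
)

```text
time_s: 5.75
ee_pos: [594.5, 134.3, 68.8]
ee_rot: [179.9, 5.1, -171.1]
force: [0.5, -0.5, 7.7]
gripper_width: 0.2
gripper_force: 3.6
```

drive_effector(
  segments=[
    [[0.08,0,0],[0,0,0]],
    [[0.08,0,0],[0,0,0]],
    [[0.08,0,0],[0,0,0]],
    [[0.08,0,0],[0,0,0]],
  ],
)

```text
time_s: 6.15
ee_pos: [578.9, 131.8, 67.4]
ee_rot: [179.9, 5.2, -171.1]
force: [-0.3, -1.2, 7.2]
gripper_width: 0.3
gripper_force: 3.4
```

```bash
python3 -c "
from h import *
rel(-88,0)"
```

```text
turn [ 0.1   0.15 -0.06] shift now [115.8  -0.5  -0.3] shift after turn [115.8  -0.4   0. ] F [-0.3  -1.21  7.15] t 6.15 pos [578.9 131.8  67.4]
```

To row units: 4 mm is 0.08.

drive_effector(
  segments=[
    [[0.08,0,0],[0,0,0]],
    [[0.08,0,0],[0,0,0]],
    [[0.08,0,0],[0,0,0]],
    [[0.08,0,0],[0,0,0]],
    [[0.08,0,0],[0,0,0]],
    [[0.08,0,0],[0,0,0]],
    [[0.08,0,0],[0,0,0]],
    [[0.08,0,0],[0,0,0]],
  ],
)

```text
time_s: 6.95
ee_pos: [547.4, 126.9, 64.6]
ee_rot: [179.9, 5.1, -171.1]
force: [-0.5, -1.8, 7.5]
gripper_width: 0.3
gripper_force: 3.9
```

drive_effector(
  segments=[
    [[0.08,0,0],[0,0,0]],
    [[0.08,0,0],[0,0,0]],
    [[0.08,0,0],[0,0,0]],
    [[0.08,0,0],[0,0,0]],
    [[0.08,0,0],[0,0,0]],
    [[0.08,0,0],[0,0,0]],
  ],
)

```text
time_s: 7.55
ee_pos: [523.9, 123.3, 62.5]
ee_rot: [179.9, 5.1, -171.1]
force: [-0.5, -0.5, 9.3]
gripper_width: 0.4
gripper_force: 4.5
```

drive_effector(
  segments=[
    [[0.08,0,0],[0,0,0]],
    [[0.08,0,0],[0,0,0]],
    [[0.08,0,0],[0,0,0]],
    [[0.08,0,0],[0,0,0]],
  ],
)

```text
time_s: 7.95
ee_pos: [508.1, 120.8, 61.1]
ee_rot: [179.9, 5.1, -171.1]
force: [0.2, -0.1, 9.1]
gripper_width: 0.8
gripper_force: 4.3
```

```bash
python3 -c "
from h import *
rel(-88,0)"
```

```text
turn [ 0.09  0.15 -0.05] shift now [43.8 -0.5 -0.1] shift after turn [43.8 -0.5 -0. ] F [ 0.25 -0.1   9.06] t 7.95 pos [508.1 120.8  61.1]
```

Force is creeping up to 9 N, so I'll ease off a touch, finish, and lift straight up.

To row units: 4 mm is 0.08, -0.4 mm is -0.008.

drive_effector(
  segments=[
    [[0.08,0,-0.008],[0,0,0]],
    [[0.08,0,0],[0,0,0]],
    [[0.08,0,0],[0,0,0]],
    [[0.08,0,0],[0,0,0]],
    [[0.08,0,0],[0,0,0]],
    [[0.08,0,0],[0,0,0]],
    [[0.08,0,0],[0,0,0]],
  ],
)

```text
time_s: 8.65
ee_pos: [480.1, 116.4, 58.7]
ee_rot: [179.9, 5.1, -171.1]
force: [-0.2, -0.2, 8.0]
gripper_width: 0.7
gripper_force: 3.9
```

drive_effector(
  segments=[
    [[0.08,0,0],[0,0,0]],
    [[0.08,0,0],[0,0,0]],
    [[0.08,0,0],[0,0,0]],
    [[0.08,0,0],[0,0,0]],
    [[0,0,0],[0,0,0]],
  ],
)

```text
time_s: 9.15
ee_pos: [463.8, 113.8, 57.2]
ee_rot: [179.9, 5.0, -171.1]
force: [-1.9, -1.2, 8.5]
gripper_width: 0.6
gripper_force: 4.0
```

```bash
python3 -c "
from h import *
rel(-88,0)"
```

```text
turn [ 0.09  0.04 -0.06] shift now [-1.2 -0.5  0. ] shift after turn [-1.2 -0.5  0. ] F [-1.88 -1.17  8.52] t 9.15 pos [463.8 113.8  57.2]
```

To row units: -45 mm is -0.9, -40 mm is -0.8.

drive_effector(
  segments=[
    [[0,0,-0.1],[0,0,0]],
    [[0,0,-0.4],[0,0,0]],
    [[0,0,-0.8],[0,0,0]],
    [[0,0,-0.9],[0,0,0]],
    [[-0.2,-0.8,-0.4],[0,0,0]],
    [[-0.2,-0.9,0],[0,0,0]],
    [[0,-0.9,0],[0,0,0]],
    [[0,0,0],[0,0,0]],
  ],
)

```text
time_s: 9.95
ee_pos: [492.9, -17.5, 187.3]
ee_rot: [180.0, 4.9, -171.4]
force: [0.2, -0.3, -0.1]
gripper_width: 0.2
gripper_force: 0.0
```

Run:
```python
from h import *
import cv2
rel(0,0)
cv2.imwrite("pics/end.png",env.grab_frame("scene"))
```

```text
turn [-0.   -0.06 -0.37] shift now [-68.9 134.1 128.9] shift after turn [-69.6 133.7 128.9] F [ 0.23 -0.33 -0.11] t 9.95 pos [492.9 -17.5 187.3]
```

View pics/end.png

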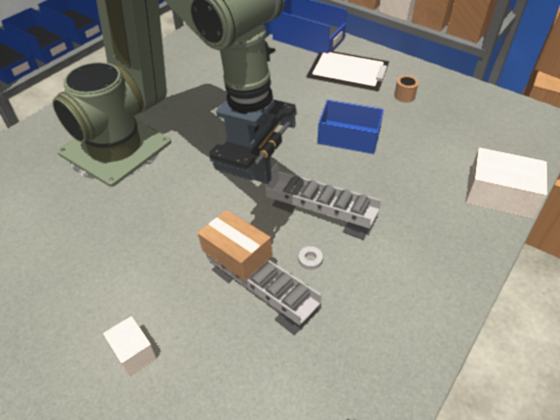

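The picture shows the bin (350,127), bearing (311,257), carton (235,243) and small box (130,345) where they were. The arm is clear of everything at z 187 and reads about 0 N. I kept contact over all five crowns, so I'm handing it in.

```bash
python3 -c "
from workcell import env
print(env.job_done())"
```

```text
the job is handed in; nothing more can be done
None
```

I stroked all five rollers of the empty track towards the stop with shut fingertips in one continuous pass and handed the job in at about 10 s; measured force stayed under 10 N and nothing else on the bench appears to have moved, but I inferred the roller turning from that contact (the pictures don't show it) and the hand-in returned no verdict.

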